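Fit a splined chain sprocket and its end washer on a gear reducer

ROBOT

A 6-joint arm with a two-finger parallel gripper is mounted at the origin on a cart in front of the work surface, level with it; the furniture and walls round the work are solid. World frame = base frame: x ahead of the robot, y to its left, z up, the work surface at z = 0. Lengths are in m, angles in rad, forces in N, time in s.
With the tool pointing down it reaches from about 0.25 to 0.775 m from the base axis. Payload 4 kg.
Tool frame: the origin (TCP) lies at the very end of the fingers, on their centre line; the grasp point (between the pads) lies 19 mm behind it; z points along the fingers, y is the line along which they close (so a half turn about z gives the same grasp; the last joint's range is limited). The gripper opens to 94 mm and grips with 3 to 60 N. Pads are 16 mm wide; open, the fingers measure 119 mm over their backs; the gripper's body (75 mm by 177 mm) begins 78 mm behind the grasp point.
Start: joints at [1.003, 0.087, 1.371, -0, 1.684, -0.103], TCP at [0.247, 0.492, 0.206] pointing down, gripper open.
Joint ranges: [-3.1, 3.1], [-0.76, 2.03], [0.27, 2.55], [-1.08, 4.22], [0.17, 2.65], [-2.57, 2.57]. Speed limits (rad/s): [2.79, 2.79, 3.14, 3.14, 3.14, 3.14].

INTERFACE

Orientations are given as a rotation vector (axis times angle).
In Python, from bench import ctrl, grab_frame, regions_of gives the robot as it stands.
- The arm moves only by the tool carry_out, never from a script. Its argument "motion" is a list of rows, each a list of 7 numbers: the turn, a rotation vector about the tool's x, y, z in degrees, then the shift along the tool's x, y, z in mm, then the finger opening in mm, from 0 to 94. A call has 1 to 20 rows; each row is the pose to reach, as a shift and turn from the pose commanded when the call began, along the tool's axes at that moment; what a row does not reach only later rows make up. A row lasts 1/8 s, in which the tool goes at most 62.5 mm and 10.7 degrees, less where a joint would pass 70% of its speed; a pose out of reach is approached as far as the arm can. A call with a gripper value outside its range is refused whole. The fingers move at their own pace and stop on an object; the grip force is fixed at half the most. Time passes only in rows, so rows that repeat a pose let the fingers close. It gives the time, the measured TCP pose, the force, the opening and the grip force at its end, in the units of the state.
- ctrl.get_obs(): the state, without advancing time (a new reading comes with each control period).
- grab_frame(name): name is "scene" or "side" or "wrist"; returns a dict with "color" (400x640x3 uint8, red, green, blue), "fx", "fy", "cx", "cy" (pixels), "position" and "attitude" of the camera in the world; the wrist camera has in their place "tool_from_camera" (4x4, takes a point from camera to tool coordinates, whose origin is the TCP and whose axes are the flange's). Camera axes: x right, y up, looking along -z (the intrinsics and any distortion apply to the point x, -y, -z); pixel columns grow to the right and rows downward; lengths in m; the calibration is good to about 2 mm. A picture is of the moment at which its call begins: read the wrist's pose just before it. There is no depth.
- ctrl.finish_job(): hands the job in; it is judged then, once.
Trained networks look in a picture, given as the dict that the camera call returned (one of the last four; its "shot" number tells which), for a name from the list of things; names that differ only in an ending like _2 or _b are one class to them, and where a whole thing is asked for, a point or a joint stands for the part that bears it (a point fixed in the world has none). Each returns a list of dicts, best first, with "score" (0 to 1); they miss things now and then, are a little off and sometimes report something else, mostly with a low value. They report only what shows in the picture. A call takes as long as a camera call.
- regions_of(target, picture): "pixels" (400x640 bool, what is visible of it) and "point" ([row, column] in pixels, amid what is visible of it).
The state is a dict: "clock": time; "qpos": joint angles; "qvel": joint speeds; "joint_torque": joint torques, N m; "position": TCP position; "ee_rot": TCP orientation; "ft_force": force on the tool from outside, world axes, zero at the start; "torque": the same for the moment, N m; "gripper_width": opening from 0.0 (shut) to 1.0 (fully open); "gripper_force": force on a finger pad.
Only numpy, scipy, OpenCV 4.12 (cv2) and the standard library are available. Lean on these libraries where they do the work, as an engineer would, in place of code of your own. Each camera call takes 0.05 s, during which the arm holds its last target. There are 200 camera calls.

TASK

Fit the chain sprocket, hub up, on the splined shaft that stands up out of the gear reducer: push it on lightly (10 to 15 N is plenty) and rock it to and fro until the teeth mesh, never forcing it, then slide it fully home on the shaft's shoulder. Then put the thick end washer over the threaded stud so that it lies flat on the sprocket's hub, let go, and leave the other things on the bench where they lie.

Things in the scene. Friction and masses are not known exactly. Their poses are not given: they have to be found in the camera images.
- gearbox: small gear reducer in dark grey cast iron, fixed to the bench; its steel splined shaft stands straight up from the middle of its top. Over its feet 114 x 122 mm; a bare input stub reaches 88 mm out along its own +x, 44 mm above the bench. Housing top 74 mm, bearing cover 90 mm above the bench. Origin on the bench under the shaft's axis, z up.
- shaft_seat (a point): centre of the shaft's shoulder (47 mm across, 96 mm above the bench), where the sprocket's underside rests when home. The shaft turns against a stiff drag of 0.35 N m, more than a light push on the spline ends rubs up. How its splines stand is NOT measured (this point's axes are the housing's) and differs every time.
- spline_ends (a point): on the shaft's axis, level with the square upper ends of its six straight splines, 34 mm above the seat: 30 mm across the root, 38 mm over the tops, each 8 mm wide, 60 degrees apart. Above them a plain 30 mm pilot 4 mm long, then a 9 mm taper up to the stud, enter the bore first. An unmeshed sprocket rests here on the spline ends, 34 mm too high.
- stud_tip (a point): top of the threaded stud on the shaft's axis, 71 mm above the seat. Stud 16 mm in diameter, 24 mm long, tip bevelled.
- sprocket: steel chain sprocket, loose, 0.6 to 0.9 kg, lying with its hub up. Dark toothed plate 104 mm across, 7.5 mm thick, at the bottom; round hub 60 mm across, its top 50 mm above the underside. Bore right through, 32 mm wide between its teeth, with six slots 9.6 mm wide, 40 mm across: meshes within about 3 degrees. Origin: centre of the underside, z up; a slot lies along its x.
- end_washer: thick plain steel washer, loose, lying flat: 44 mm outside, bore 19 mm, 8 mm thick, 80 g. Origin: centre of the underside, z up. It goes over the stud on top of the sprocket's hub, 50 mm above the sprocket's underside.
- tape_measure: bystander: yellow tape measure standing on its foot, 37 x 85 mm, 65 mm high. Origin: centre of the underside.
- coil_spring: bystander: short coil spring standing upright, 31 mm across, 36 mm high. Origin: centre of the underside. Behind it stands a tall green tool chest (x over about 0.60, y from -0.15 to -0.45): carry things past on the robot's side of it.
- nut_2: bystander: large hexagon nut lying flat, 36 x 41 mm, 17 mm high. Origin: centre of the underside.

How it is judged:
By the outcome, as a careful person would: the job done as asked, in the order asked, and still so for the second after the job is handed in, with the robot touching nothing.
It also fails if it takes over 70 s, if anything falls off the work surface, if the arm or the gripper's body presses on something with over 40 N, if the wrist force passes 120 N, or if a joint passes its speed limit or range.

## Working session

There is one attempt and no reset: what is moved stays moved. The work goes in short steps, Python scripts to look and compute and a tool call to move; the robot and the scene stay as the last step left them, time stands still between calls to the robot, and variables do not carry over. Pictures are saved under pics/ and viewed, at most 10 in all, crops included, and the job is handed in when it is done.

Besides the shell and the picture viewer there is one more tool, called as name(argument=value, ...), one argument or row to a line, values as JSON. carry_out: Moves the arm, as the interface text tells. Its arguments: {"type":"object","properties":{"motion":{"type":"array","items":{"type":"array","items":{"type":"number"}}}},"required":["motion"]}

```bash
mkdir -p pics
cat > h.py <<'E'
import numpy as np, cv2
from scipy.spatial.transform import Rotation as R
from bench import ctrl, grab_frame, regions_of
def cam(f,obs=None):
    if 'tool_from_camera' in f:
        T=np.array(f['tool_from_camera']); Rt=R.from_rotvec(obs['ee_rot']).as_matrix()
        return Rt@T[:3,:3], np.array(obs['position'])+Rt@T[:3,3]
    a=np.array(f['attitude'],float)
    M=a if a.shape==(3,3) else (R.from_rotvec(a).as_matrix() if a.size==3 else R.from_quat(a).as_matrix())
    return M,np.array(f['position'])
def ray(f,px,z,obs=None):
    M,p=cam(f,obs); r,c=px
    d=M@np.array([(c-f['cx'])/f['fx'],-(r-f['cy'])/f['fy'],-1])
    return p+d*(z-p[2])/d[2]
def proj(f,P,obs=None):
    M,p=cam(f,obs); q=(np.atleast_2d(P)-p)@M
    return np.c_[f['cy']+f['fy']*q[:,1]/q[:,2], f['cx']-f['fx']*q[:,0]/q[:,2]]  # row,col
def save(f,n): cv2.imwrite(f'pics/{n}.png',f['color'][:,:,::-1])
E
cat > /tmp/a.py <<'E'
from h import *
o=ctrl.get_obs(); print({k:np.round(v,3) for k,v in o.items()})
ims=[]
for n in ['scene','side','wrist']:
    f=grab_frame(n); ims.append(f['color'])
    print(n,{k:(np.round(v,3).tolist() if not isinstance(v,str) else v) for k,v in f.items() if k!='color'})
    for t,z in [('gearbox',.05),('sprocket',.02),('end_washer',.008),('tape_measure',.03),('coil_spring',.018),('nut_2',.01)]:
        rs=regions_of(t,f)
        for r in rs[:2]:
            ys,xs=np.nonzero(r['pixels'])
            print(t,round(r['score'],2),r['point'],xs.min(),xs.max(),ys.min(),ys.max(),ray(f,r['point'],z,o).round(3))
    save(f,'a_'+n)
E
PYTHONPATH=. python3 /tmp/a.py
```

```text
Traceback (most recent call last):
  File "h.py", line 1, in <module>
    import numpy as np, cv2
ModuleNotFoundError: No module named 'cv2'
```

```bash
cp /tmp/a.py a.py; python3 a.py
```

```text
{'clock': np.float64(0.0), 'qpos': array([ 1.003,  0.088,  1.372, -0.   ,  1.684, -0.103]), 'qvel': array([ 0.001,  0.001,  0.002, -0.   , -0.   , -0.002]), 'joint_torque': array([-0.0000e+00, -3.4019e+01, -3.0242e+01,  7.2000e-02,  3.3000e-02,
       -0.0000e+00]), 'position': array([0.246, 0.491, 0.204]), 'ee_rot': array([-7.230e-01, -3.056e+00,  3.000e-03]), 'ft_force': array([0.414, 0.214, 0.292]), 'torque': array([0.004, 0.015, 0.018]), 'gripper_force': np.float64(0.0), 'gripper_width': np.float64(1.001)}
scene {'fx': 461.696, 'fy': 461.696, 'cx': 318.596, 'cy': 199.474, 'position': [0.091, -0.919, 0.863], 'attitude': [0.782, -0.203, -0.48], 'shot': 1}
gearbox 0.93 [168.7, 301.3] 272 327 131 197 [ 0.515 -0.061  0.05 ]
sprocket 0.61 [239.8, 306.8] 287 327 218 256 [ 0.421 -0.269  0.02 ]
sprocket 0.44 [170.5, 302.3] 271 329 131 198 [ 0.529 -0.038  0.02 ]
end_washer 0.67 [273.4, 373.5] 362 383 266 282 [ 0.511 -0.423  0.008]
end_washer 0.37 [172.2, 304.2] 273 328 132 197 [ 0.537 -0.034  0.008]
tape_measure 0.7 [230.3, 261.8] 244 281 217 244 [ 0.336 -0.197  0.03 ]
tape_measure 0.17 [1
[... 399 characters left out ...]
ot': 2}
gearbox 0.71 [280.0, 225.2] 179 278 209 332 [ 0.513 -0.05   0.05 ]
sprocket 0.96 [253.8, 333.2] 309 362 228 274 [ 0.426 -0.241  0.02 ]
end_washer 0.7 [214.9, 337.4] 329 348 208 219 [ 0.504 -0.406  0.008]
tape_measure 0.85 [277.2, 377.5] 355 392 252 301 [ 0.319 -0.194  0.03 ]
tape_measure 0.67 [276.6, 292.7] 284 304 270 288 [ 0.442 -0.132  0.03 ]
coil_spring 0.64 [227.8, 276.0] 270 286 217 238 [ 0.577 -0.281  0.018]
nut_2 0.66 [277.3, 294.3] 284 304 270 288 [ 0.456 -0.157  0.01 ]
wrist {'fx': 329.523, 'fy': 329.523, 'cx': 320.64, 'cy': 203.978, 'tool_from_camera': [[-0.001, 0.965, 0.264, 0.076], [1.0, 0.001, 0.0, -0.001], [0.0, 0.264, -0.965, -0.179], [0.0, 0.0, 0.0, 1.0]], 'shot': 3}
```

Run:
```python
import cv2,numpy as np
a=cv2.imread('pics/a_scene.png')[110:310,220:440];b=cv2.imread('pics/a_side.png')[190:350,160:420]
a=cv2.resize(a,(660,600))
cv2.imwrite('pics/c1.png',a);cv2.imwrite('pics/c2.png',cv2.resize(b,(780,480)))
```

```text
(no output)
```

View pics/c1.png

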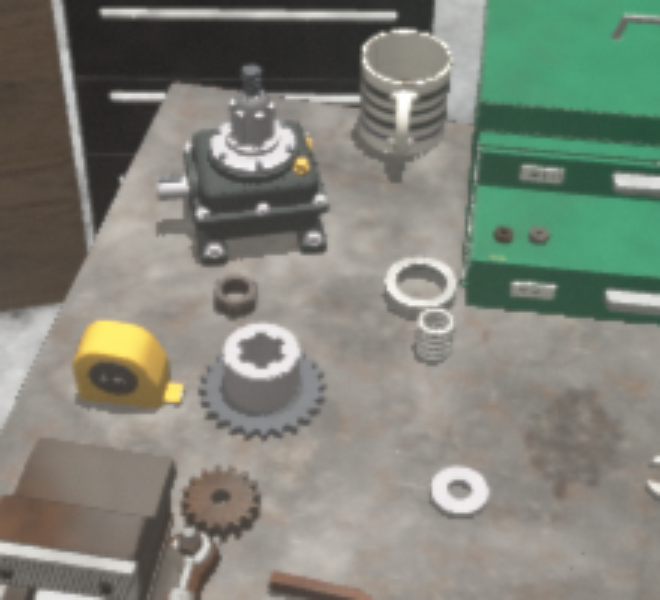

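View pics/c2.png

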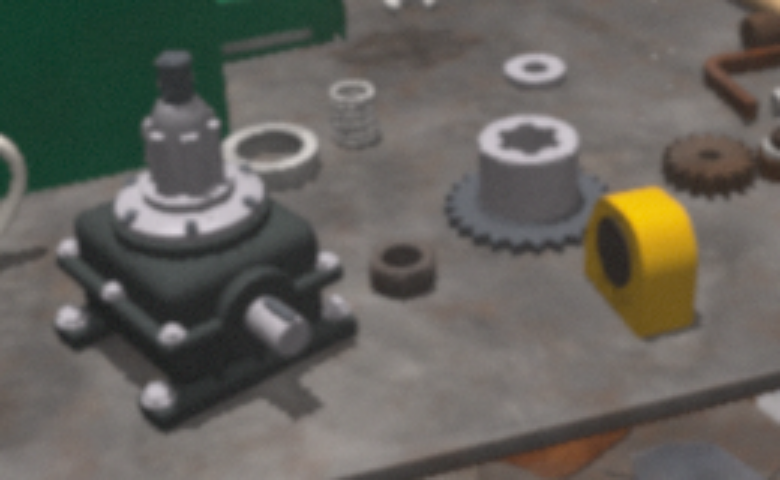

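The pictures show the gearbox at about (0.51,-0.05), with the shaft up. The sprocket is near (0.425,-0.25) with the tape measure beside it, and the washer is near (0.505,-0.41). I'll look at the shaft from above first.

carry_out(
  motion=[
    [0, 0, 69, -512, -433, 0, 94],
    [0, 0, 69, -512, -433, 0, 94],
    [0, 0, 69, -512, -433, 0, 94],
    [0, 0, 69, -512, -433, 0, 94],
    [0, 0, 69, -512, -433, 0, 94],
    [0, 0, 69, -512, -433, 0, 94],
    [0, 0, 69, -512, -433, 0, 94],
    [0, 0, 69, -512, -433, 0, 94],
    [0, 0, 69, -512, -433, 0, 94],
    [0, 0, 69, -512, -433, 0, 94],
    [0, 0, 69, -512, -433, 0, 94],
    [0, 0, 69, -512, -433, 0, 94],
    [0, 0, 69, -512, -433, 0, 94],
    [0, 0, 69, -512, -433, 0, 94],
  ],
)

```text
clock: 2.8
position: [0.5099, -0.1236, 0.2058]
ee_rot: [2.326, 2.112, 0.001]
ft_force: [-0.5, -0.3, 0.7]
gripper_width: 1.002
gripper_force: 0.0
```

```bash
cat > b.py <<'E'
from h import *
import sys
o=ctrl.get_obs(); f=grab_frame('wrist'); save(f,sys.argv[1])
np.savez('pics/'+sys.argv[1],**{k:v for k,v in f.items()},pos=o['position'],rot=o['ee_rot'])
print(o['clock'],o['position'].round(4),R.from_rotvec(o['ee_rot']).as_matrix().round(3).tolist(),o['qpos'].round(2))
for t in sys.argv[2:]:
    t,z=t.split('=')
    for r in regions_of(t,f)[:2]:
        ys,xs=np.nonzero(r['pixels'])
        print(t,round(r['score'],2),r['point'],xs.min(),xs.max(),ys.min(),ys.max(),ray(f,r['point'],float(z),o).round(4))
E
python3 b.py w1 gearbox=.09 spline_ends=.13 stud_tip=.167 shaft_seat=.096 sprocket=.05
```

```text
2.8 [ 0.5099 -0.1236  0.2058] [[0.096, 0.995, 0.0], [0.995, -0.096, 0.0], [0.0, 0.0, -1.0]] [-0.35  0.03  1.43  0.    1.68 -0.25]
gearbox 0.57 [123.3, 323.7] 239 397 58 191 [ 0.5197 -0.0565  0.09  ]
spline_ends 0.65 [123.2, 323.9] 239 397 58 191 [ 0.5196 -0.0553  0.13  ]
stud_tip 0.9 [122.0, 323.6] 239 397 58 191 [ 0.5193 -0.0536  0.167 ]
stud_tip 0.66 [300.8, 383.8] 371 399 287 321 [ 0.5516 -0.1865  0.167 ]
shaft_seat 0.83 [123.6, 323.6] 239 397 58 191 [ 0.5196 -0.0566  0.096 ]
sprocket 0.85 [287.7, 268.5] 227 306 250 321 [ 0.4407 -0.2314  0.05  ]
```

View pics/w1.png

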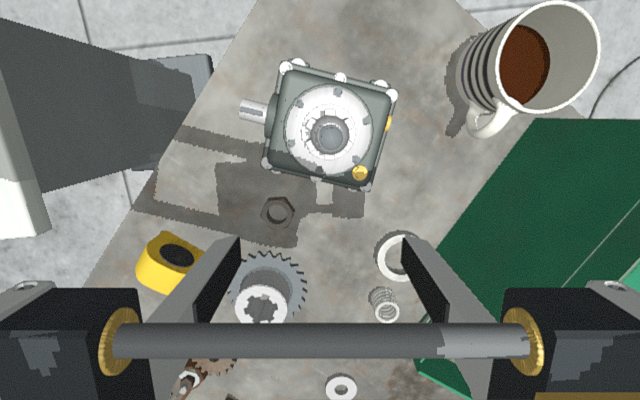

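carry_out(
  motion=[
    [0, 0, 0, -16, 8, 55, 94],
    [0, 0, 0, -16, 8, 55, 94],
    [0, 0, 0, -16, 8, 55, 94],
    [0, 0, 0, -16, 8, 55, 94],
  ],
)

```text
clock: 3.6
position: [0.5177, -0.1417, 0.1531]
ee_rot: [2.325, 2.108, 0.003]
ft_force: [0.6, -1.0, 0.1]
gripper_width: 0.996
gripper_force: 0.0
```

```bash
python3 b.py w2
python3 - <<'E'
from h import *
d=np.load('pics/w2.npz'); f={k:d[k] for k in d.files}; o=dict(position=d['pos'],ee_rot=d['rot'])
print(proj(f,[[.523,-.065,.167],[.523,-.065,.13],[.523,-.065,.096]],o))
r,c=proj(f,[.523,-.065,.13],o)[0].astype(int)
print(r,c)
cv2.imwrite('pics/w2c.png',cv2.resize(f['color'][max(r-60,0):r+60,c-70:c+70,::-1],None,fx=5,fy=5,interpolation=cv2.INTER_CUBIC))
print(max(r-60,0),c-70)
E
```

```text
3.6 [ 0.5177 -0.1417  0.1531] [[0.098, 0.995, 0.004], [0.995, -0.098, -0.001], [-0.001, 0.004, -1.0]] [-0.37  0.07  1.49  0.    1.57 -0.28]
[[111.44482629 314.63997581]
 [111.80124473 315.5312384 ]
 [112.02999618 316.10325596]]
111 315
51 245
```

View pics/w2c.png

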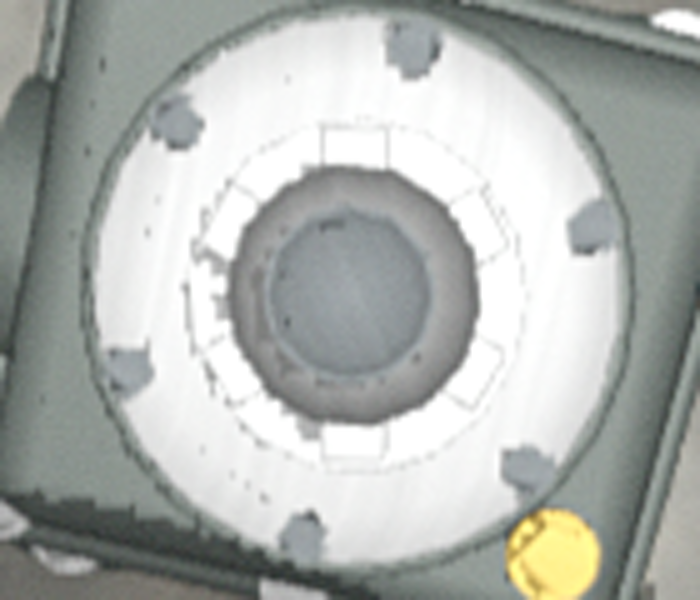

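The w2 crop shows the six spline ends clearly, one of them pointing almost straight up the image. The crop centre is about (355,297). Next is the sprocket.

carry_out(
  motion=[
    [0, 0, 45, -164, -127, 30, 80],
    [0, 0, 45, -164, -127, 30, 80],
    [0, 0, 45, -164, -127, 30, 80],
    [0, 0, 45, -164, -127, 30, 80],
    [0, 0, 45, -164, -127, 30, 80],
    [0, 0, 45, -164, -127, 30, 80],
    [0, 0, 45, -164, -127, 30, 80],
  ],
)

```text
clock: 4.53
position: [0.3752, -0.2916, 0.121]
ee_rot: [2.956, 1.063, 0.001]
ft_force: [0.9, -0.6, 0.3]
gripper_width: 0.848
gripper_force: 0.0
```

```bash
python3 b.py w3 sprocket=.05
python3 - <<'E'
from h import *
d=np.load('pics/w2.npz'); f={k:d[k] for k in d.files}; o=dict(position=d['pos'],ee_rot=d['rot'])
c=np.array([(355,147),(482,227),(478,375),(354,440),(230,370),(230,222)])
P=np.array([ray(f,(51+(y-2)/5,245+(x-2)/5),.13,o) for x,y in c])
m=(P[:3]+P[3:]).mean(0)/2; print('shaft',m,'stud',ray(f,(51+290/5,245+348/5),.167,o))
a=np.degrees(np.arctan2(*(P-m)[:,1::-1].T)); print(a%60, np.linalg.norm((P-m)[:,:2],axis=1))
d=np.load('pics/w3.npz'); f={k:d[k] for k in d.files}; o=dict(position=d['pos'],ee_rot=d['rot'])
r,c=proj(f,[.435,-.245,.05],o)[0].astype(int); r0=max(r-60,0)
print(r0,c-70)
cv2.imwrite('pics/w3c.png',cv2.resize(f['color'][r0:r0+120,c-70:c+70,::-1],None,fx=5,fy=5,interpolation=cv2.INTER_CUBIC))
E
```

```text
4.525 [ 0.3752 -0.2916  0.121 ] [[0.771, 0.637, 0.001], [0.637, -0.771, -0.0], [0.001, 0.001, -1.0]] [-0.78 -0.05  1.68  0.    1.51  0.1 ]
sprocket 0.65 [111.9, 329.2] 269 386 68 188 [ 0.44   -0.2479  0.05  ]
shaft [ 0.5231127  -0.06415645  0.13      ] stud [ 0.52309747 -0.06387369  0.167     ]
[24.07489747 22.72346201 23.43298067 23.75602206 23.14859035 23.78525165] [0.01676758 0.01686585 0.01706473 0.01638621 0.01699884 0.01683285]
54 251
```

View pics/w3c.png

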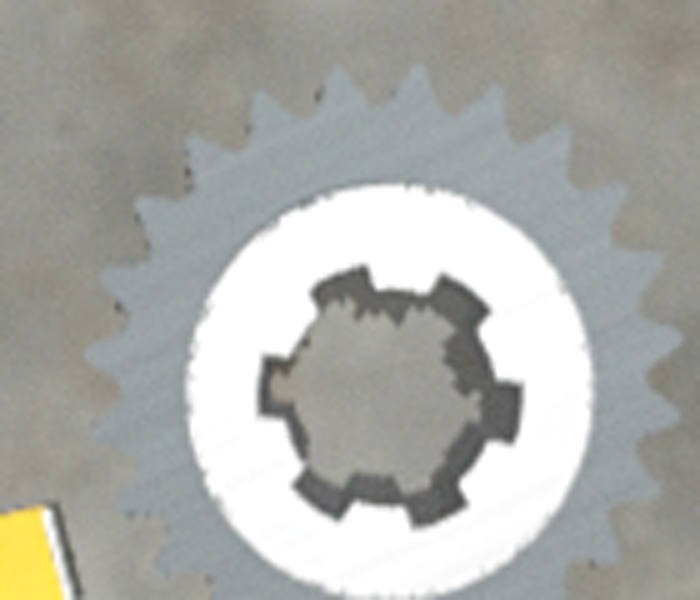

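```bash
cat > s.py <<'E'
from h import *
def sprock(f,o,ztop,guess,r_hub=.03):
    img=cv2.cvtColor(f['color'],cv2.COLOR_RGB2GRAY).astype(np.float32)
    th=np.radians(np.arange(0,360,.5)); c=np.array(guess,float)
    samp=lambda c,r:(lambda q:cv2.remap(img,q[:,1].astype(np.float32)[:,None],q[:,0].astype(np.float32)[:,None],cv2.INTER_LINEAR)[:,0])(proj(f,np.c_[c[0]+r*np.cos(th),c[1]+r*np.sin(th),0*th+ztop],o))
    rs=np.arange(.024,.038,.0002)
    for _ in range(8):
        A=np.array([samp(c,r) for r in rs]); e=rs[np.argmin(np.diff(A,axis=0),0)]
        ok=abs(e-np.median(e))<.004; G=np.c_[np.cos(th),np.sin(th),np.ones_like(th)][ok]
        s=np.linalg.lstsq(G,e[ok],rcond=None)[0]; c+=s[:2]
    out=[]
    for r in (.0172,.018,.0188):
        v=-(samp(c,r)>200).astype(float); out.append(np.degrees(np.angle((v*np.exp(6j*th)).sum()))/6%60)
    return c,s[2],out
if __name__=='__main__':
    d=np.load('pics/w3.npz'); f={k:d[k] for k in d.files}; o=dict(position=d['pos'],ee_rot=d['rot'])
    c,r,a=sprock(f,o,.05,ray(f,(54+390/5,251+390/5),.05,o)[:2]); print(c,r,a)
    print([proj(f,[*c,.05],o)])
    Rt=R.from_rotvec(o['ee_rot']).as_matrix(); print('to sprocket, tool mm',1000*Rt.T@(np.array([*c,.014])-o['position']))
E
python3 s.py
```

```text
[ 0.42776057 -0.25736837] 0.030033888888888853 [np.float64(3.791633024247572), np.float64(3.5833502603904677), np.float64(3.541666393971211)]
[array([[133.4819636 , 328.44273972]])]
to sprocket, tool mm [ 62.32410795   6.98650184 107.08820599]
```

carry_out(
  motion=[
    [0, 0, 10, 50, 7, 10, 80],
    [0, 0, 12, 62, 7, 40, 80],
    [0, 0, 12, 62, 7, 60, 80],
    [0, 0, 12, 62, 7, 85, 80],
    [0, 0, 12, 62, 7, 105, 80],
    [0, 0, 12, 62, 7, 107, 80],
    [0, 0, 12, 62, 7, 107, 80],
    [0, 0, 12, 62, 7, 107, 40],
    [0, 0, 12, 62, 7, 107, 40],
    [0, 0, 12, 62, 7, 107, 40],
    [0, 0, 12, 62, 7, 107, 40],
    [0, 0, 12, 62, 7, 107, 40],
    [0, 0, 12, 62, 7, 107, 40],
  ],
)

```text
clock: 6.25
position: [0.4261, -0.2571, 0.0142]
ee_rot: [-3.05, -0.743, 0.0]
ft_force: [-1.8, 4.6, 4.5]
gripper_width: 0.637
gripper_force: 30.0
```

carry_out(
  motion=[
    [0, 0, 0, 0, 0, -20, 40],
    [0, 0, 0, 0, 0, -60, 40],
    [0, 0, 0, 0, 0, -110, 40],
    [0, 0, 0, 0, 0, -160, 40],
    [0, 0, 0, 0, 0, -195, 40],
    [0, 0, 0, 0, 0, -200, 40],
    [0, 0, 0, 0, 0, -200, 40],
  ],
)

```text
clock: 7.12
position: [0.4256, -0.2579, 0.2111]
ee_rot: [-3.05, -0.742, 0.004]
ft_force: [-0.2, 0.2, -6.9]
gripper_width: 0.632
gripper_force: 30.0
```

```bash
python3 b.py w4
python3 - <<'E'
from h import *
from s import sprock
d=np.load('pics/w4.npz'); f={k:d[k] for k in d.files}; o=dict(position=d['pos'],ee_rot=d['rot'])
print(ctrl.get_obs()['ft_force'])
Rt=R.from_rotvec(o['ee_rot']).as_matrix()
c0=o['position']+[0,0,.036]; print(proj(f,c0,o))
r,c=proj(f,c0,o)[0].astype(int)
cv2.imwrite('pics/w4c.png',cv2.resize(f['color'][r-75:min(r+75,400),c-90:c+90,::-1],None,fx=4,fy=4,interpolation=cv2.INTER_CUBIC)); print(r-75,c-90)
E
```

```text
7.125 [ 0.4256 -0.2579  0.2111] [[0.888, 0.46, -0.003], [0.46, -0.888, 0.002], [-0.002, -0.003, -1.0]] [-0.66 -0.03  1.48 -0.    1.7   0.43]
[ 0.07806712  0.51648682 -7.33824647]
[[280.035081  317.7066474]]
205 227
```

View pics/w4c.png

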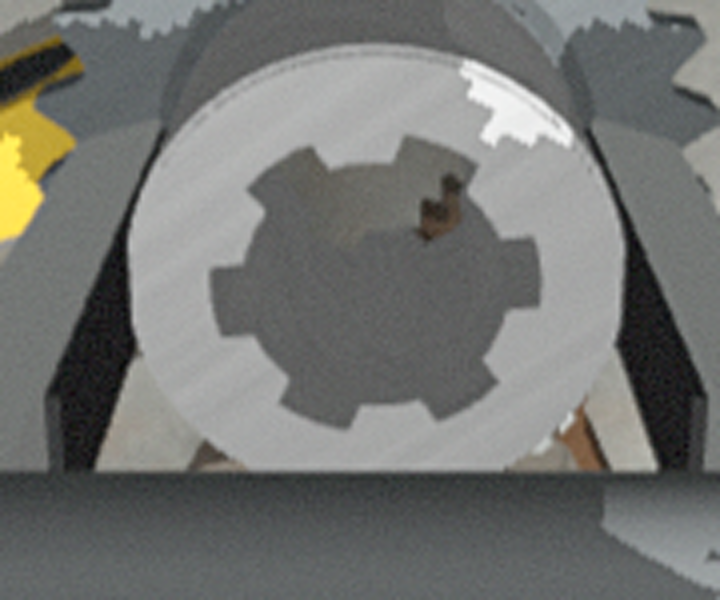

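Run:
```python
from h import *
d=np.load('pics/w4.npz'); f={k:d[k] for k in d.files}; o=dict(position=d['pos'],ee_rot=d['rot'])
c=np.array([(283,167),(440,149),(539,272),(469,402),(318,415),(214,302)])
Rt=R.from_rotvec(o['ee_rot']).as_matrix()
P=np.array([ray(f,(205+(y-1.5)/4,227+(x-1.5)/4),o['position'][2]+.036,o) for x,y in c])
m=(P[:3]+P[3:]).mean(0)/2; a=np.degrees(np.arctan2(*(P-m)[:,1::-1].T))%60
print('centre',m,'in tool',1000*Rt.T@(m-o['position']),a,a.mean(),np.linalg.norm((P-m)[:,:2],axis=1))
# hub outer edge left/right extremes & top: left (128,250) right (626,250) top (380,44)
for x,y in [(128,250),(626,250),(380,44)]:
    print(1000*Rt.T@(ray(f,(205+(y-1.5)/4,227+(x-1.5)/4),o['position'][2]+.036,o)-o['position']))
ang=np.radians(23.5-a.mean()); T=np.array([.5231,-.0641])
# pivot: tool offset rotates too
Rn=R.from_rotvec([0,0,ang]).as_matrix()
tcp=T-(Rn@(m-o['position']))[:2]; D=np.array([*tcp,.2111])-o['position']
print('turn about tool z',-np.degrees(ang),'TCP',tcp,'shift',1000*Rt.T@D)
```

```text
centre [ 0.42806567 -0.25837472  0.24708065] in tool [  1.90204585   1.41503583 -36.00812062] [2.79728248 4.93021705 3.23684357 3.21467578 4.67666679 3.29941879] 3.6925174092839534 [0.01889114 0.01910055 0.01936335 0.01921319 0.01888209 0.01967385]
[  6.68705105 -28.12885808 -35.91469051]
[  6.76486971  30.87879136 -36.11662109]
[ 32.30030075   1.74932075 -36.05761089]
turn about tool z -19.807482590716045 TCP [ 0.52063997 -0.0644913 ] shift [ 1.73292886e+02 -1.28098119e+02  1.43127557e-01]
```

The w4 crop shows the sprocket held square. Its slots stand at 3.7° against 23.5° for the splines, so I'll turn it 20° and carry it over the shaft.

carry_out(
  motion=[
    [0, 0, -5, 40, -29, 0, 40],
    [0, 0, -12, 86, -63, 0, 40],
    [0, 0, -20, 130, -95, 0, 40],
    [0, 0, -20, 160, -118, 0, 40],
    [0, 0, -20, 173, -127, 0, 40],
    [0, 0, -20, 173, -127, 0, 40],
    [0, 0, -20, 173, -127, 0, 40],
    [0, 0, -20, 173, -127, 0, 40],
  ],
)

```text
clock: 8.18
position: [0.5212, -0.0674, 0.2133]
ee_rot: [2.878, 1.259, -0.001]
ft_force: [1.6, 0.0, -6.5]
gripper_width: 0.634
gripper_force: 30.0
```

```bash
python3 b.py w5
python3 - <<'E'
from h import *
d=np.load('pics/w5.npz'); f={k:d[k] for k in d.files}; o=dict(position=d['pos'],ee_rot=d['rot'])
r,c=proj(f,o['position']+[0,0,.036],o)[0].astype(int)
a=cv2.resize(f['color'][r-75:r+50,c-90:c+90,::-1],None,fx=3,fy=3,interpolation=cv2.INTER_CUBIC)
print(r-75,c-90); cv2.imwrite('pics/w5c.png',a)
E
```

```text
8.175 [ 0.5212 -0.0674  0.2133] [[0.679, 0.734, -0.0], [0.734, -0.679, -0.0], [-0.0, -0.0, -1.0]] [-0.24  0.03  1.41 -0.    1.7   0.51]
204 228
```

View pics/w5c.png

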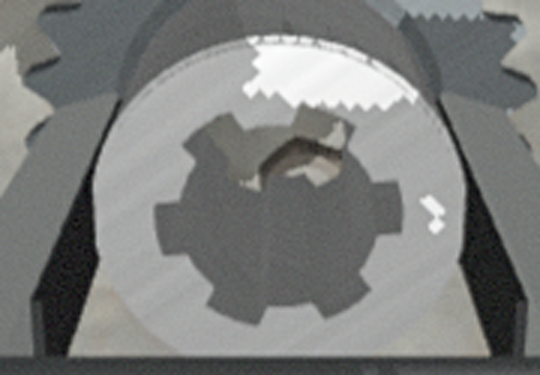

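carry_out(
  motion=[
    [0, 0, 0, 1, -1, 0, 40],
    [0, 0, 0, 1, -1, 25, 40],
    [0, 0, 0, 1, -1, 48, 40],
    [0, 0, 0, 1, -1, 48, 40],
    [0, 0, 0, 1, -1, 48, 40],
    [0, 0, 0, 1, -1, 48, 40],
  ],
)

```text
clock: 8.98
position: [0.5225, -0.065, 0.1672]
ee_rot: [2.875, 1.261, 0.004]
ft_force: [0.7, 0.2, -6.6]
gripper_width: 0.631
gripper_force: 30.0
```

```bash
python3 b.py w6
python3 - <<'E'
from h import *
d=np.load('pics/w6.npz'); f={k:d[k] for k in d.files}; o=dict(position=d['pos'],ee_rot=d['rot'])
for i in range(3): print(ctrl.get_obs()['position'])
r,c=proj(f,o['position']+[0,0,.036],o)[0].astype(int)
a=cv2.resize(f['color'][r-75:r+50,c-90:c+90,::-1],None,fx=4,fy=4,interpolation=cv2.INTER_CUBIC)
print(r-75,c-90); cv2.imwrite('pics/w6c.png',a)
E
```

```text
8.975 [ 0.5225 -0.065   0.1672] [[0.677, 0.736, 0.003], [0.736, -0.677, -0.001], [0.002, 0.003, -1.0]] [-0.23  0.04  1.49  0.    1.6   0.51]
[ 0.52238973 -0.06492914  0.16701255]
[ 0.52238973 -0.06492914  0.16701255]
[ 0.52238973 -0.06492914  0.16701255]
203 228
```

View pics/w6c.png

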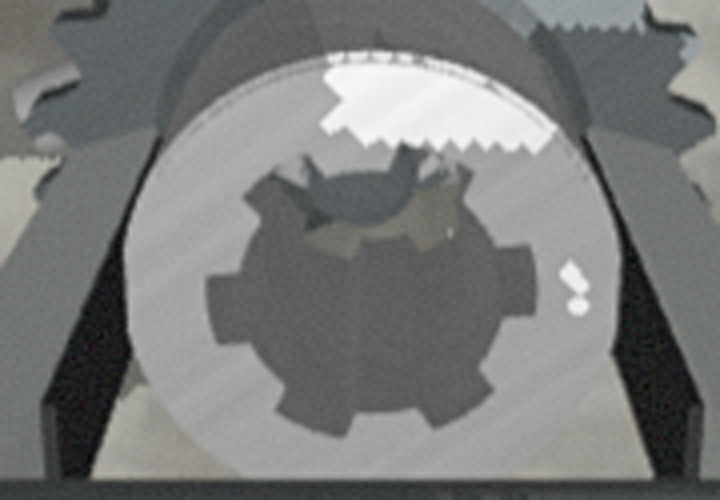

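Through the bore the stud tip sits about 1.4 mm to the left of the bore's centre in the image, which is tool -y. Fore and aft it is good. I'll correct that and lower onto the pilot.

carry_out(
  motion=[
    [0, 0, 0, 0, -1.4, 0, 40],
    [0, 0, 0, 0, -1.4, 8, 40],
    [0, 0, 0, 0, -1.4, 14, 40],
    [0, 0, 0, 0, -1.4, 18, 40],
    [0, 0, 0, 0, -1.4, 20, 40],
    [0, 0, 0, 0, -1.4, 20, 40],
  ],
)

```text
clock: 9.78
position: [0.5205, -0.0637, 0.1453]
ee_rot: [-2.877, -1.262, 0.0]
ft_force: [0.6, -0.9, -6.6]
gripper_width: 0.632
gripper_force: 30.0
```

carry_out(
  motion=[
    [0, 0, 0, 0, 0, 1, 40],
    [0, 0, 0, 0, 0, 2, 40],
    [0, 0, 0, 0, 0, 3, 40],
    [0, 0, 0, 0, 0, 4, 40],
    [0, 0, 0, 0, 0, 4, 40],
  ],
)

```text
clock: 10.4
position: [0.5206, -0.0637, 0.1414]
ee_rot: [-2.877, -1.262, -0.0]
ft_force: [0.6, -0.8, -6.8]
gripper_width: 0.633
gripper_force: 30.0
```

carry_out(
  motion=[
    [0, 0, 0, 0, 0, 1, 40],
    [0, 0, 0, 0, 0, 2, 40],
    [0, 0, 0, 0, 0, 3, 40],
    [0, 0, 0, 0, 0, 4, 40],
    [0, 0, 0, 0, 0, 4, 40],
  ],
)

```text
clock: 11.02
position: [0.5206, -0.0638, 0.1373]
ee_rot: [-2.877, -1.262, -0.0]
ft_force: [0.5, 0.5, -6.8]
gripper_width: 0.635
gripper_force: 30.0
```

It meshed without contact, so I'll slide it down.

carry_out(
  motion=[
    [0, 0, 0, 0, 0, 2, 40],
    [0, 0, 0, 0, 0, 4, 40],
    [0, 0, 0, 0, 0, 6, 40],
    [0, 0, 0, 0, 0, 8, 40],
    [0, 0, 0, 0, 0, 10, 40],
    [0, 0, 0, 0, 0, 12, 40],
    [0, 0, 0, 0, 0, 14, 40],
    [0, 0, 0, 0, 0, 16, 40],
    [0, 0, 0, 0, 0, 18, 40],
    [0, 0, 0, 0, 0, 20, 40],
    [0, 0, 0, 0, 0, 22, 40],
    [0, 0, 0, 0, 0, 24, 40],
    [0, 0, 0, 0, 0, 24, 40],
  ],
)

```text
clock: 12.65
position: [0.5207, -0.0638, 0.1132]
ee_rot: [-2.877, -1.262, -0.0]
ft_force: [1.9, 0.7, -6.5]
gripper_width: 0.633
gripper_force: 30.0
```

carry_out(
  motion=[
    [0, 0, 0, 0, 0, 1, 40],
    [0, 0, 0, 0, 0, 2, 40],
    [0, 0, 0, 0, 0, 2.5, 40],
    [0, 0, 0, 0, 0, 3, 40],
    [0, 0, 0, 0, 0, 3, 40],
  ],
)

```text
clock: 13.28
position: [0.5207, -0.0638, 0.1105]
ee_rot: [2.877, 1.262, 0.0]
ft_force: [1.6, -0.5, -6.2]
gripper_width: 0.635
gripper_force: 30.0
```

carry_out(
  motion=[
    [0, 0, 0, 0, 0, 0.5, 40],
    [0, 0, 0, 0, 0, 1, 40],
    [0, 0, 0, 0, 0, 1.5, 40],
    [0, 0, 0, 0, 0, 1.5, 40],
  ],
)

```text
clock: 13.78
position: [0.5207, -0.0638, 0.1097]
ee_rot: [2.877, 1.262, 0.001]
ft_force: [-0.0, 0.2, -1.7]
gripper_width: 0.631
gripper_force: 30.0
```

Contact at the seat height (z 0.1097), so it is seated. I'll release, lift, and go back on the robot's side.

carry_out(
  motion=[
    [0, 0, 0, 0, 0, 1.5, 84],
    [0, 0, 0, 0, 0, 1.5, 84],
    [0, 0, 0, 0, 0, 1.5, 84],
    [0, 0, 0, 0, 0, 1.5, 84],
    [0, 0, 0, 0, 0, -30, 84],
    [0, 0, 0, 0, 0, -80, 84],
    [0, 0, 0, 0, 0, -115, 84],
    [0, 0, 0, 0, 0, -115, 84],
    [0, 0, -30, -100, 15, -115, 70],
    [0, 0, -50, -162, 25, -115, 70],
    [0, 0, -70, -162, 25, -115, 70],
    [0, 0, -80, -162, 25, -115, 70],
    [0, 0, -90, -162, 25, -115, 70],
    [0, 0, -100, -162, 25, -115, 70],
    [0, 0, -110, -190, 80, -115, 70],
    [0, 0, -118, -240, 170, -115, 70],
    [0, 0, -118, -266, 226, -115, 70],
    [0, 0, -118, -266, 226, -115, 70],
    [0, 0, -118, -266, 226, -115, 70],
    [0, 0, -118, -266, 226, -115, 70],
  ],
)

```text
clock: 16.27
position: [0.5061, -0.4128, 0.2205]
ee_rot: [-0.397, -3.112, -0.005]
ft_force: [0.6, 0.6, 1.5]
gripper_width: 0.745
gripper_force: 0.0
```

```bash
python3 b.py w7 end_washer=.008
python3 - <<'E'
from h import *
d=np.load('pics/w7.npz'); f={k:d[k] for k in d.files}; o=dict(position=d['pos'],ee_rot=d['rot'])
s=grab_frame('side'); save(s,'s7'); c=grab_frame('scene'); save(c,'c7')
w=f['color'][20:400,120:520,::-1]; 
a=cv2.resize(s['color'][190:340,150:400,::-1],(400,240)); b=cv2.resize(c['color'][110:290,230:430,::-1],(267,240))
im=np.zeros((600,700,3),np.uint8); im[:342,:360]=cv2.resize(w,(360,342)); im[350:590,:400]=a; im[350:590,410:677]=b
cv2.imwrite('pics/m7.png',im)
E
```

```text
16.275 [ 0.5061 -0.4128  0.2205] [[-0.968, 0.251, -0.004], [0.251, 0.968, 0.004], [0.004, 0.003, -1.0]] [-0.77  0.32  1.06  0.    1.76 -2.09]
end_washer 0.87 [188.3, 306.4] 295 330 166 201 [ 0.5117 -0.4326  0.008 ]
```

View pics/m7.png

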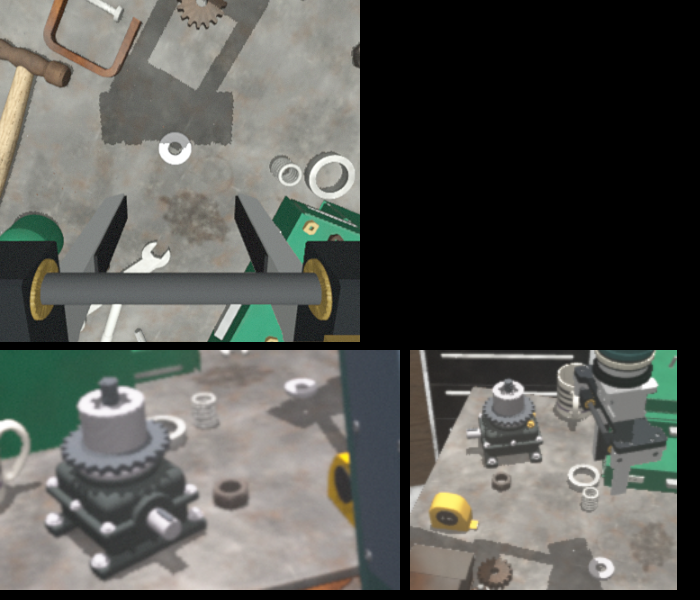

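The sprocket sits home on the shaft in both views. The washer shows at pixel (313,184) of the wrist picture.

```bash
cat > w.py <<'E'
from h import *
import sys
d=np.load(f'pics/{sys.argv[1]}.npz'); f={k:d[k] for k in d.files}; o=dict(position=d['pos'],ee_rot=d['rot'])
g=cv2.cvtColor(f['color'],cv2.COLOR_RGB2GRAY); r,c=int(sys.argv[2]),int(sys.argv[3]); h=int(sys.argv[4])
m=np.zeros_like(g); m[r-h:r+h,c-h:c+h]=(g[r-h:r+h,c-h:c+h]>int(sys.argv[5]))
cs,_=cv2.findContours(m,cv2.RETR_EXTERNAL,cv2.CHAIN_APPROX_NONE); k=max(cs,key=cv2.contourArea)
e=cv2.fitEllipse(cv2.convexHull(k)); print(e)
P=ray(f,(e[0][1],e[0][0]),.008,o); Rt=R.from_rotvec(o['ee_rot']).as_matrix()
print(P,'tool mm',1000*Rt.T@(P-o['position']))
E
python3 w.py w7 184 313 25 150
```

```text
((316.00390625, 184.9992218017578), (35.534202575683594, 42.204586029052734), 92.00685119628906)
[ 0.51069529 -0.42026269  0.008     ] tool mm [ -7.19290416  -6.65576454 212.42020145]
```

carry_out(
  motion=[
    [0, 0, 0, -7, -7, 50, 70],
    [0, 0, 0, -7, -7, 100, 70],
    [0, 0, 0, -7, -7, 130, 70],
    [0, 0, 0, -7, -7, 130, 70],
    [0, 0, 0, -7, -7, 130, 70],
  ],
)

```text
clock: 17.1
position: [0.5124, -0.4215, 0.0957]
ee_rot: [0.4, 3.114, -0.002]
ft_force: [-0.3, -0.7, 0.2]
gripper_width: 0.746
gripper_force: 0.0
```

```bash
python3 b.py w8 end_washer=.008; for t in 130 160 190; do python3 w.py w8 207 318 38 $t; done
```

```text
17.1 [ 0.5124 -0.4215  0.0957] [[-0.968, 0.253, 0.002], [0.253, 0.968, -0.002], [-0.002, -0.001, -1.0]] [-0.77  0.38  1.24  0.    1.52 -2.09]
end_washer 0.92 [195.8, 327.2] 295 346 178 228 [ 0.5038 -0.4148  0.008 ]
((317.2806701660156, 232.30645751953125), (77.1806869506836, 105.88921356201172), 3.4484806060791016)
[ 0.53296095 -0.4310675   0.008     ] tool mm [-22.13539581  -3.92836671  87.70565809]
((319.9894104003906, 204.69677734375), (50.17871856689453, 51.15651321411133), 72.70440673828125)
[ 0.50976013 -0.42257602  0.008     ] tool mm [ 2.45822354 -1.57597226 87.64841896]
((310.96453857421875, 223.52047729492188), (8.277588844299316, 23.143787384033203), 111.83981323242188)
[ 0.52391314 -0.43423779  0.008     ] tool mm [-14.18251505  -9.28235838  87.69411542]
```

carry_out(
  motion=[
    [0, 0, 0, 2.5, -2.5, 40, 70],
    [0, 0, 0, 2.5, -2.5, 70, 70],
    [0, 0, 0, 2.5, -2.5, 85, 70],
    [0, 0, 0, 2.5, -2.5, 92, 70],
    [0, 0, 0, 2.5, -2.5, 92.5, 70],
    [0, 0, 0, 2.5, -2.5, 92.5, 70],
    [0, 0, 0, 2.5, -2.5, 92.5, 30],
    [0, 0, 0, 2.5, -2.5, 92.5, 30],
    [0, 0, 0, 2.5, -2.5, 92.5, 30],
    [0, 0, 0, 2.5, -2.5, 92.5, 30],
    [0, 0, 0, 2.5, -2.5, 92.5, 30],
    [0, 0, 0, 2.5, -2.5, 92.5, 30],
  ],
)

```text
clock: 18.7
position: [0.5089, -0.4228, 0.0018]
ee_rot: [0.4, 3.116, 0.0]
ft_force: [0.4, 0.7, 2.7]
gripper_width: 0.484
gripper_force: 30.0
```

carry_out(
  motion=[
    [0, 0, 0, 0, 0, -20, 30],
    [0, 0, 0, 0, 0, -70, 30],
    [0, 0, 0, 0, 0, -120, 30],
    [0, 0, 0, 0, 0, -170, 30],
    [0, 0, 0, 0, 0, -225, 30],
    [0, 0, 0, 0, 0, -225, 30],
    [0, 0, 0, 0, 0, -225, 30],
  ],
)

```text
clock: 19.58
position: [0.5084, -0.4228, 0.2262]
ee_rot: [-0.4, -3.116, -0.0]
ft_force: [-0.2, 0.2, -1.7]
gripper_width: 0.484
gripper_force: 30.0
```

```bash
python3 b.py w9
python3 - <<'E'
from h import *
d=np.load('pics/w9.npz'); f={k:d[k] for k in d.files}; o=dict(position=d['pos'],ee_rot=d['rot'])
print(ctrl.get_obs()['gripper_width'],o['position'])
r,c=proj(f,o['position']+[0,0,.007],o)[0].astype(int); print(r-65,c-80)
cv2.imwrite('pics/w9c.png',cv2.resize(f['color'][r-65:r+65,c-80:c+80,::-1],None,fx=4,fy=4,interpolation=cv2.INTER_CUBIC))
E
```

```text
19.575 [ 0.5084 -0.4228  0.2262] [[-0.968, 0.253, -0.0], [0.253, 0.968, 0.0], [0.0, -0.0, -1.0]] [-0.78  0.34  1.03 -0.    1.77 -2.09]
0.48270653728072815 [ 0.50837651 -0.42284353  0.22618063]
188 242
```

View pics/w9c.png

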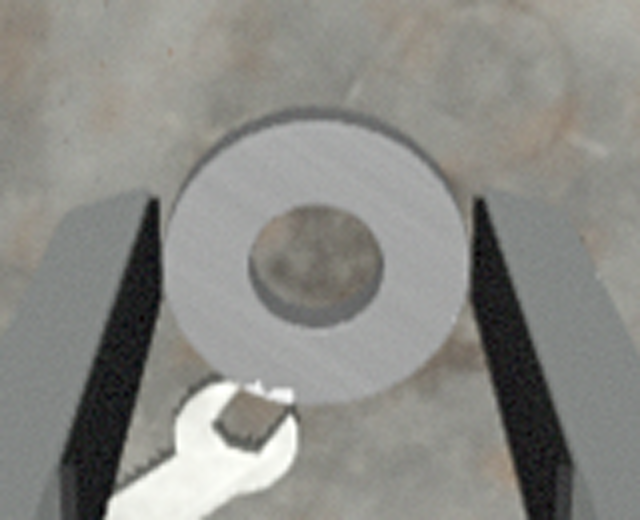

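The washer is held level and centred between the pads, at about row 253, column 321. I'll carry it by the robot's side of the chest and look at the stud with the same tool yaw.

carry_out(
  motion=[
    [0, 0, 0, 35, 48, 0, 30],
    [0, 0, 0, 73, 99, 0, 30],
    [0, 0, 0, 110, 150, 0, 30],
    [0, 0, 0, 110, 150, 0, 30],
    [0, 0, 0, 90, 205, 0, 30],
    [0, 0, 0, 70, 260, 0, 30],
    [0, 0, 0, 52, 310, 0, 30],
    [0, 0, 0, 38, 352, 0, 30],
    [0, 0, 0, 38, 352, 0, 30],
    [0, 0, 0, 38, 352, 0, 30],
    [0, 0, 0, 38, 352, 0, 30],
  ],
)

```text
clock: 21.0
position: [0.5603, -0.0741, 0.2259]
ee_rot: [-0.403, -3.115, 0.0]
ft_force: [0.6, 0.8, -1.4]
gripper_width: 0.483
gripper_force: 30.0
```

```bash
python3 b.py w10
python3 - <<'E'
from h import *
from s import sprock
d=np.load('pics/w10.npz'); f={k:d[k] for k in d.files}; o=dict(position=d['pos'],ee_rot=d['rot'])
g=cv2.cvtColor(f['color'],cv2.COLOR_RGB2GRAY)
ax=np.array([.522,-.0635])
print(proj(f,[[*ax,.167],[*ax,.146]],o))
r,c=proj(f,[*ax,.167],o)[0].astype(int)
for rr in range(r-52,r+56,4): print(rr,' '.join('%3d'%v for v in g[rr,c-56:c+57:4]))
print('cols',c-56); print(sprock(f,o,.146,ax)[:2])
E
```

```text
21.0 [ 0.5603 -0.0741  0.2259] [[-0.967, 0.255, -0.001], [0.255, 0.967, -0.0], [0.001, -0.0, -1.0]] [-0.23  0.12  1.3  -0.    1.73 -1.55]
[[165.62009279 322.75459799]
 [161.6000242  322.60082925]]
113 112 107  57  85  66 100  98  98  95  96  98  99  97  96  97  99  98  94  98 101 102  93  97 161 162 135  76 113 250
117 109 111  78  83  76  93  96  95  98  97  95  99  96  99  93  94  96  94  99  99  97  91  96  90  91 125  72 108 149
121 108 106  68  94  91  97 100  97  93  96  94  85  84  84  92  86  82  80  91  97  93  98  96  92 154 161  95  76 106
125 108 105  74  95  95 100  99  96  96  83  97 166 173 178 168 169 166 164 102  85  94  97  94  91 162 135 130  97  97
129 102 104  61  87  96 101  99  94  86 173 175 174 173 174 171 168 171 172 174 166  84  90  94  94 155  86  80 101 102
133 101  94  92  95  92  99  96  79 178 173 174 171 172 173 173 171 169 172 171 170 174  82  89  89  99 154 154 156 107
137 103  92  97  93  98 101  83 177 176 173 173 174 172 174 175 136 147 175 167 169 172 172  82  93 130 157 155  99 106
141 103 104  95  93  91  93 159 174 173 170 167 160 158 160 155
[... 1715 characters left out ...]
7 221 136 146 138 133
201 153 153 158 161 167 166 158 157 153  93  93  94  96  94  93  96  96  96  91  88 104  99  97 165 249 134 133 142 143
205 149 158 162 159 158 161 162 162 165 130 156 157  97  92 153 138 159 193 208 121 145 143 127 227 178 133 133 139 143
209 165 168 166 167 162 158 160 157 159 158 157 158 161 160 155 161 154 153 150 151 148 144 145 133 134 131 148 144 142
213 169 167 172 166 166 158 149 152 164 161 157 161 163 154 157 150 155 146 151 146 149 134 139 130 123 136 144 143 140
217 172 165 167 165 164 161 150 144 155 162 141  96 101 104  97  99 103 122 136 144 144 141 138 132 130 137 147 149 150
cols 266
(array([ 0.52187995, -0.06389841]), np.float64(0.030005903536193167))
```

The hub-top circle fits at the seated height (radius 30.0 mm at z 0.146), which confirms the sprocket is home. I'll bring the washer to just above the stud tip.

carry_out(
  motion=[
    [0, 0, 0, 20, -0.4, 0, 30],
    [0, 0, 0, 40, -0.8, 0, 30],
    [0, 0, 0, 40, -0.8, 20, 30],
    [0, 0, 0, 40, -0.8, 40, 30],
    [0, 0, 0, 40, -0.8, 50, 30],
    [0, 0, 0, 40, -0.8, 50, 30],
    [0, 0, 0, 40, -0.8, 50, 30],
  ],
)

```text
clock: 21.92
position: [0.5223, -0.0637, 0.1774]
ee_rot: [0.401, 3.114, -0.0]
ft_force: [0.4, -0.1, -0.5]
gripper_width: 0.482
gripper_force: 30.0
```

```bash
python3 b.py w11
python3 - <<'E'
from h import *
d=np.load('pics/w11.npz'); f={k:d[k] for k in d.files}; o=dict(position=d['pos'],ee_rot=d['rot'])
g=cv2.cvtColor(f['color'],cv2.COLOR_RGB2GRAY)
print('    ',' '.join('%3d'%v for v in range(296,346,2)))
for rr in range(228,284,2): print(rr,' '.join('%3d'%v for v in g[rr,296:346:2]))
E
```

```text
21.925 [ 0.5223 -0.0637  0.1774] [[-0.967, 0.253, 0.002], [0.253, 0.967, -0.0], [-0.002, 0.0, -1.0]] [-0.23  0.04  1.48  0.    1.62 -1.54]
     296 298 300 302 304 306 308 310 312 314 316 318 320 322 324 326 328 330 332 334 336 338 340 342 344
228 160 155 157 155 155 155 160 156 155 156 158 153 157 160 157 155 153 155 158 155 158 161 155 156 158
230 158 157 156 155 152 155 156 159 160 158 157 160 155 157 160 157 157 155 153 155 156 156 160 160 154
232 161 160 159 153 158 154 156 155 156 157 160 156 154 158 157 156 159 157 158 152 156 158 157 159 159
234 156 156 158 160 156 154 154 154 154 153 156 158 156 157 157 155 155 157 157 155 152 152 156 156 156
236 153 152 153 156 158 157 156 157 155 152 151 158 156 156 153 154 160 153 152 159 157 155 156 154 154
238 157 153 151 155 153 156 155 156 153 151 156 148 145 148 155 157 155 157 157 156 158 159 154 149 152
240 158 156 152 150 151 155 155 158 155 129 104  85  87  94  91 113 135 155 159 157 153 158 156 154 155
242 156 156 157 153 152 151 156 128  90  89  87  91  91  90  94  87  85  99 145 157 158 154 156 154 160
244 156 157 155 156 153 
[... 1355 characters left out ...]
 154 155 157 160 156 151 151 152 157 156 160 154 153 152 155 155 156 153 152
272 150 152 154 154 156 155 151 156 157 159 156 155 155 154 153 153 152 152 155 155 153 155 153 154 154
274 150 152 153 149 151 156 158 155 151 156 161 159 155 154 155 153 155 155 153 156 156 155 155 153 155
276 152 153 152 155 153 150 152 154 152 153 156 157 162 156 153 154 153 153 155 153 154 154 152 151 155
278 156 151 153 153 152 147 152 154 156 158 156 155 153 158 157 158 149 150 153 154 153 152 151 153 153
280 149 155 152 156 155 152 153 151 152 151 154 151 150 151 155 154 205 149 151 149 145 154 149 199 150
282 150 154 151 156 154 153 155 152 150 149 154 154 204 206 230 231 237 156 160 207 204 230 233 218 136
```

carry_out(
  motion=[
    [0, 0, 0, 0.5, 0.5, 2, 30],
    [0, 0, 0, 0.5, 0.5, 5, 30],
    [0, 0, 0, 0.5, 0.5, 8, 30],
    [0, 0, 0, 0.5, 0.5, 11, 30],
    [0, 0, 0, 0.5, 0.5, 14, 30],
    [0, 0, 0, 0.5, 0.5, 14, 30],
  ],
)

```text
clock: 22.72
position: [0.5213, -0.0627, 0.162]
ee_rot: [-0.4, -3.115, -0.0]
ft_force: [-0.2, -0.3, -0.9]
gripper_width: 0.483
gripper_force: 30.0
```

carry_out(
  motion=[
    [0, 0, 0, 0, 0, 3, 30],
    [0, 0, 0, 0, 0, 6, 30],
    [0, 0, 0, 0, 0, 9, 30],
    [0, 0, 0, 0, 0, 11, 30],
    [0, 0, 0, 0, 0, 12, 30],
    [0, 0, 0, 0, 0, 12.5, 30],
    [0, 0, 0, 0, 0, 12.5, 30],
  ],
)

```text
clock: 23.6
position: [0.5216, -0.0627, 0.15]
ee_rot: [0.4, 3.116, 0.0]
ft_force: [-0.4, 0.3, -0.9]
gripper_width: 0.485
gripper_force: 30.0
```

carry_out(
  motion=[
    [0, 0, 0, 0, 0, 0.5, 30],
    [0, 0, 0, 0, 0, 1, 30],
    [0, 0, 0, 0, 0, 1.4, 30],
    [0, 0, 0, 0, 0, 1.4, 30],
  ],
)

```text
clock: 24.1
position: [0.5215, -0.0627, 0.1485]
ee_rot: [-0.4, -3.116, -0.0]
ft_force: [0.8, -0.4, 0.1]
gripper_width: 0.481
gripper_force: 30.0
```

carry_out(
  motion=[
    [0, 0, 0, 0, 0, 0.3, 30],
    [0, 0, 0, 0, 0, 0.3, 55],
    [0, 0, 0, 0, 0, 0.3, 70],
    [0, 0, 0, 0, 0, 0.3, 70],
    [0, 0, 0, 0, 0, 0.3, 70],
    [0, 0, 0, 0, 0, -30, 70],
    [0, 0, 0, 0, 0, -80, 70],
    [0, 0, 0, -40, 0, -80, 70],
    [0, 0, 0, -40, 0, -80, 70],
    [0, 0, 0, -40, 0, -80, 70],
  ],
)

```text
clock: 25.35
position: [0.5596, -0.0727, 0.2277]
ee_rot: [-0.4, -3.114, -0.001]
ft_force: [-0.4, 0.6, -1.3]
gripper_width: 0.743
gripper_force: 0.0
```

```bash
python3 b.py w12 end_washer=.154
python3 - <<'E'
from h import *
from s import sprock
d=np.load('pics/w12.npz'); f={k:d[k] for k in d.files}; o=dict(position=d['pos'],ee_rot=d['rot'])
print(ctrl.get_obs()['ft_force'])
g=cv2.cvtColor(f['color'],cv2.COLOR_RGB2GRAY)
ax=np.array([.522,-.0635]); r,c=proj(f,[*ax,.154],o)[0].astype(int); print(r,c)
print('     ',' '.join('%3d'%v for v in range(c-56,c+57,4)))
for rr in range(r-52,r+53,4): print(rr,' '.join('%3d'%v for v in g[rr,c-56:c+57:4]))
for n in ('side','scene'):
    s=grab_frame(n)
    for q in regions_of('end_washer',s)[:1]: 
        ys,xs=np.nonzero(q['pixels']); print(n,q['score'],xs.min(),xs.max(),ys.min(),ys.max(),ray(s,q['point'],.152))
    print(proj(s,[[.522,-.0635,.146],[.522,-.0635,.154],[.522,-.0635,.167]]))
E
```

```text
25.35 [ 0.5596 -0.0727  0.2277] [[-0.968, 0.253, -0.002], [0.253, 0.968, 0.001], [0.002, 0.0, -1.0]] [-0.23  0.12  1.29  0.    1.73 -1.55]
end_washer 0.59 [153.2, 324.5] 293 348 135 191 [ 0.5145 -0.0589  0.154 ]
[-0.33958056  0.82646694  0.36218297]
164 321
      265 269 273 277 281 285 289 293 297 301 305 309 313 317 321 325 329 333 337 341 345 349 353 357 361 365 369 373 377
112 103 107  77  97  73 103  96  93  99  94  91  97  95 100 102  95  98  98  99  97  95  95  95 159 158 129  80 118 249
116 111 112  83  95  67  97 101  93  96  97  95  96  95  96  98  98  94  93  97 100  97  97  91 144 160 126  75 142 166
120 108 105  67  79  72  94 100  93 101  91  98  96  90  82  82  87  89  97  96  94  94  93  94  93 105 150 121  87 157
124 110 108  75  94  93  95  99  98  93  96  88  82 111 140 152 143 100  82  79 100  97  95  98  90 152 157 158  97 102
128 104 104  69  94  95  99  98  99  84  92 164 178 168 176 167 168 170 173 163  84  93  90  98  88  96  63  86 100 103
132 100 105  68  96  94  93  92  82 143 174 171 171 170 174 169 170 171 172 170 170 101  92  91  92 130 138 117 110 104

[... 2060 characters left out ...]
158 161 163 165 167 103 131 159 135 154 158 154 153 216 209 136 109  96 145 249 251 130 134 138 138
208 157 164 162 165 160 157 160 157 158 162 154 158 160 156 155 162 151 153 148 154 150 146 145 134 133 132 142 137 145
212 166 167 174 167 161 158 153 154 162 158 155 160 162 157 154 153 153 147 151 144 146 139 138 133 123 132 143 137 139
216 165 168 165 167 160 158 151 144 157 158 156 161 157 154 153 149 152 150 137 143 139 142 139 129 124 139 143 146 148
[[220.24637632 219.97416423]
 [215.47163953 219.40629309]
 [207.62020813 218.47250311]]
scene 0.62 295 311 133 144 [ 0.51815485 -0.06932444  0.152     ]
[[139.85035428 303.22704071]
 [137.32406074 303.15610004]
 [133.16752929 303.03938077]]
```

```bash
python3 -c "from bench import ctrl; print(ctrl.finish_job())"
```

```text
the job is handed in; nothing more can be done
None
```

The sprocket is meshed and seated on the shaft's shoulder, the washer lies flat on its hub over the stud, the gripper is clear, and I handed the job in at about 25 s; no verdict came back.

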